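# Close up the row of pot trays

### The arm

A 7-joint arm with a two-finger parallel gripper is mounted at the origin on the work surface. World frame = base frame: x ahead of the robot, y to its left, z up, the work surface at z = 0. Lengths are in m, angles in rad, forces in N, time in s.
With the tool pointing down it reaches from about 0.425 to 0.925 m from the base axis. Payload 6.8 kg.
Tool frame: the origin (TCP) lies at the very end of the fingers, on their centre line; the grasp point (between the pads) lies 19 mm behind it; z points along the fingers, y is the line along which they close (so a half turn about z gives the same grasp; the last joint's range is limited). The gripper opens to 85 mm and grips with 20 to 120 N. Pads are 22 mm wide; open, the fingers measure 114 mm over their backs; the gripper's body (76 mm by 85 mm) begins 54 mm behind the grasp point. The pads swing forward as they close: fully open they stand 13 mm farther back than shut.
Start: joints at [-1.325, 0.477, 0.022, 1.555, -0.011, 1.109, -0.083], TCP at [0.234, 0.633, 0.231] pointing down, gripper open.
Joint ranges: [-2.96, 2.96], [-0.34, 2.1], [-1.41, 1.46], [0.24, 2.44], [-1.37, 4.51], [0.17, 1.92], [-2.96, 2.96]. Speed limits (rad/s): [2.39, 2.39, 3.14, 3.14, 3.14, 3.14, 3.14].

### API

Orientations are given as a unit quaternion [w, x, y, z].
In Python, from station import get_obs, read_camera, hand_in gives the robot as it stands.
- The arm moves only by the tool arm_command, never from a script. Its argument "commands" is one flat list of numbers, 7 for each row, row after row: the shift along the tool's x, y, z in m, then the turn, a rotation vector about the tool's x, y, z in degrees, then the opening, from 0 (shut) to 1 (fully open). In form: [tx, ty, tz, rx, ry, rz, fingers, tx, ty, tz, rx, ry, rz, fingers, ...]. A call has 1 to 8 rows; each row is the pose to reach, as a shift and turn from the pose commanded when the call began, along the tool's axes at that moment; what a row does not reach only later rows make up. A row lasts 1/10 s, in which the tool goes at most 50 mm and 8.59 degrees, less where a joint would pass 70% of its speed; a pose out of reach is approached as far as the arm can. A call with a gripper value outside its range is refused whole. The fingers move at their own pace and stop on an object; "force" is the grip in N (left out, the last holds). Time passes only in rows, so rows that repeat a pose let the fingers close. It gives the time, the measured TCP pose, the force, the opening and the grip force at its end, in the units of the state.
- get_obs(): the state, without advancing time (a new reading comes with each control period).
- read_camera(name): name is "scene" or "side" or "wrist"; returns a dict with "img" (400x640x3 uint8, red, green, blue), "camera_matrix" (3x3 intrinsics, pixels), "pose" (4x4, takes a point from camera to world coordinates). Camera axes: x right, y down, z forward; pixel columns grow to the right and rows downward; lengths in m; the calibration is good to about 2 mm. A picture is of the moment at which its call begins. There is no depth.
- hand_in(): hands the job in; it is judged then, once.
The state is a dict: "t": time; "q": joint angles; "joint_vel": joint speeds; "joint_torque": joint torques, N m; "eef_pos": TCP position; "tool_rot": TCP orientation; "contact_force": force on the tool from outside, world axes, zero at the start; "torque": the same for the moment, N m; "gripper_width": opening from 0.0 (shut) to 1.0 (fully open); "grasp_force": force on a finger pad.
Only numpy, scipy, OpenCV 4.12 (cv2) and the standard library are available. Lean on these libraries where they do the work, as an engineer would, in place of code of your own. Each camera call takes 0.05 s, during which the arm holds its last target. There are 200 camera calls.

### The job

Slide the loose black tray of bare pots along the bench, without lifting it, until its end butts squarely against the bare end of the screwed-down tray of succulents, with no gap left and the long sides of the two trays in line. Keep its four pots standing in it and leave the other things on the bench where they are.

Things in the scene. Friction and masses are not known exactly. Their poses are not given: they have to be found in the camera images.
- fixed_tray: Black plastic tray, 120 mm (its x) by 170 mm (its y), 45 mm high, screwed to the bench, with six terracotta pots of green succulents up to 80 mm above the bench. Origin: centre of its underside. Its x points roughly away from the robot, its y (along the row) roughly to the robot's left; two steel brackets hold its +y end. The loose tray belongs at its bare -y end.
- row_end (a point): Middle of the fixed tray's bare -y end face, 20 mm above the bench, 85 mm from that tray's origin; axes as the fixed tray's. The loose tray's +y end has to meet this face. A tray that meets it crooked can jam on one corner; a push on its long side turns it square.
- loose_tray: Loose black plastic tray of the same size (120 mm x, 170 mm y, 45 mm high, 4 mm walls), about 0.5 kg with its four bare terracotta pots; mass and friction vary. Origin: centre of its underside; z up, axes roughly as the fixed tray's. It starts 40 to 90 mm short of the fixed tray's -y end, up to 35 mm out of line, turned up to 0.3 rad. It slides when pushed at its side or end.
- corner_near (a point): On the loose tray: its corner at -x (robot side), +y (towards the fixed tray), 20 mm above its underside.
- corner_far (a point): On the loose tray: its corner at +x (far side), +y (towards the fixed tray), 20 mm above its underside.
- root_hook: Bystander: root hook, dark wooden handle and bent stainless rod, 210 mm long along its x, 20 mm high, lying at the robot's right. Origin: underside, where rod meets handle.
- tamper: Bystander: pink silicone tamper standing upright, foot 60 mm across, 96 mm high, at the robot's right. Origin: centre of its underside.
- moss_dish: Bystander: white ceramic dish of moss, 132 mm across, 32 mm high, at the robot's left. Origin: centre of its underside.
- spring_clip: Bystander: dark steel spring clip, 50 by 30 mm and 20 mm high, holding a 230 mm chopstick along its y, at the robot's left. Origin: centre of the clip's underside.
- pot0: Loose terracotta pot, 46 mm across, 53 mm high, standing loosely in a cell of the loose tray (near robot, end away from the fixed tray); its rim is 57 mm above the bench. Origin: centre of its underside.
- pot1: Loose terracotta pot, 46 mm across, 53 mm high, standing loosely in a cell of the loose tray (far from robot, end away from the fixed tray); its rim is 57 mm above the bench. Origin: centre of its underside.
- pot2: Loose terracotta pot, 46 mm across, 53 mm high, standing loosely in a cell of the loose tray (far from robot, middle); its rim is 57 mm above the bench. Origin: centre of its underside.
- pot3: Loose terracotta pot, 46 mm across, 53 mm high, standing loosely in a cell of the loose tray (near robot, end towards the fixed tray); its rim is 57 mm above the bench. Origin: centre of its underside.
There are look-alikes about, which are no part of the job. What is shaped like the fixed_tray but blue or purple is not meant.

How it is judged:
By the outcome, as a careful person would: the job done as asked, in the order asked, and still so for the second after the job is handed in, with the robot touching nothing.
It also fails if it takes over 69 s, if anything falls off the work surface, if the arm or the gripper's body presses on something with over 40 N, if the wrist force passes 120 N, or if a joint passes its speed limit or range.

## Working session

There is one attempt and no reset: what is moved stays moved. The work goes in short steps, Python scripts to look and compute and a tool call to move; the robot and the scene stay as the last step left them, time stands still between calls to the robot, and variables do not carry over. Pictures are saved under pics/ and viewed, at most 13 in all, crops included, and the job is handed in when it is done.

Besides the shell and the picture viewer there is one more tool, called by a JSON object that holds its "op" and its "data", one argument or row to a line. arm_command: Moves the arm, as the interface text tells. Its arguments: {"type":"object","properties":{"commands":{"type":"array","items":{"type":"number"}},"force":{"type":"number"}},"required":["commands"]}

```bash
mkdir -p pics
python3 - <<'E'
from station import *
import cv2,numpy as np
for n in("scene","side"):
    c=read_camera(n);cv2.imwrite(f"pics/{n}0.png",c["img"][:,:,::-1]);print(n,c["camera_matrix"].round(1).tolist(),c["pose"].round(3).tolist())
o=get_obs();print(o["t"],o["eef_pos"],o["tool_rot"])
E
```

```text
scene [[409.2, 0.0, 316.7], [0.0, 409.2, 200.9], [0.0, 0.0, 1.0]] [[0.399, 0.491, -0.774, 1.279], [0.917, -0.223, 0.332, -0.369], [-0.009, -0.842, -0.539, 0.639], [0.0, 0.0, 0.0, 1.0]]
side [[388.6, 0.0, 314.3], [0.0, 388.6, 198.0], [0.0, 0.0, 1.0]] [[0.762, -0.481, 0.434, -0.061], [-0.648, -0.555, 0.522, -0.617], [-0.009, -0.679, -0.734, 0.928], [0.0, 0.0, 0.0, 1.0]]
0.1 [0.23366133 0.63271968 0.23043595] [-8.34777226e-05  1.75950842e-01  9.84398635e-01 -7.88452319e-04]
```

View pics/scene0.png

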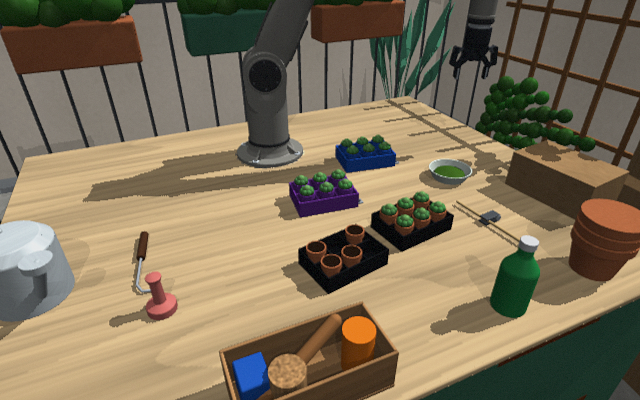

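View pics/side0.png

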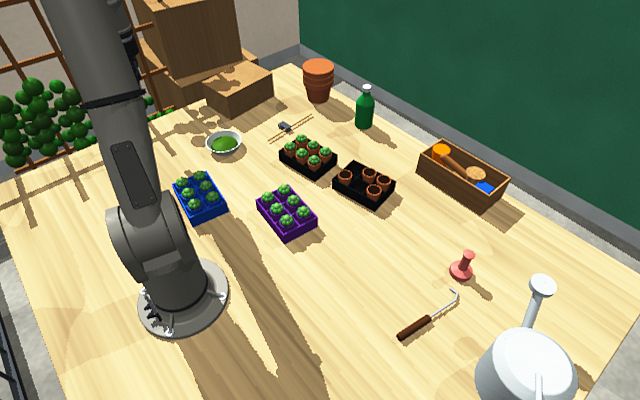

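Scene picture: tray look-alikes are blue (365,153) and purple (323,193). The black tray of succulents at (412,218) is the fixed one, and the black tray with bare pots at (343,257) is the loose one. In the side picture these are at (308,157) and (364,185). Next is a close crop to check this and read the corners.

Run:
```python
import cv2,numpy as np
a=cv2.imread("pics/scene0.png")[180:300,290:460];b=cv2.imread("pics/side0.png")[120:220,265:405]
f=lambda i,k:cv2.resize(i,None,fx=k,fy=k,interpolation=cv2.INTER_CUBIC)
a=f(a,4.5);b=f(b,4.5)
a=np.vstack([a[:,:],]);cv2.imwrite("pics/ca.png",a);cv2.imwrite("pics/cb.png",b)
```

```text
(no output)
```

View pics/ca.png

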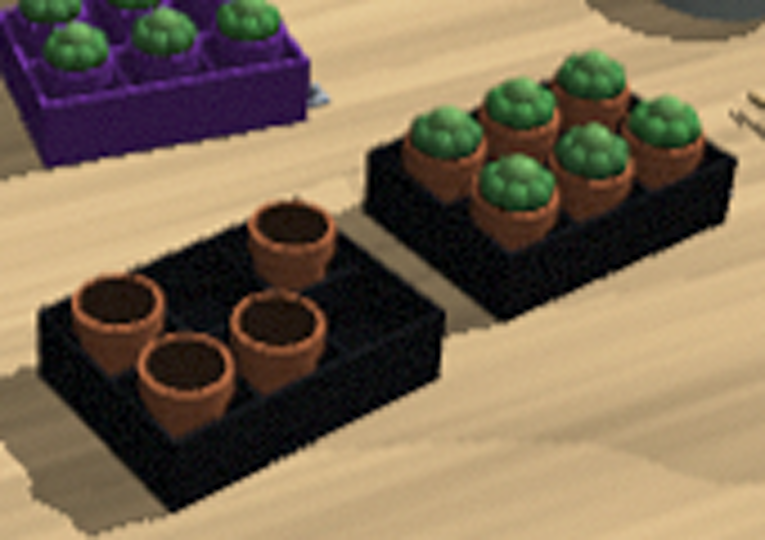

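View pics/cb.png

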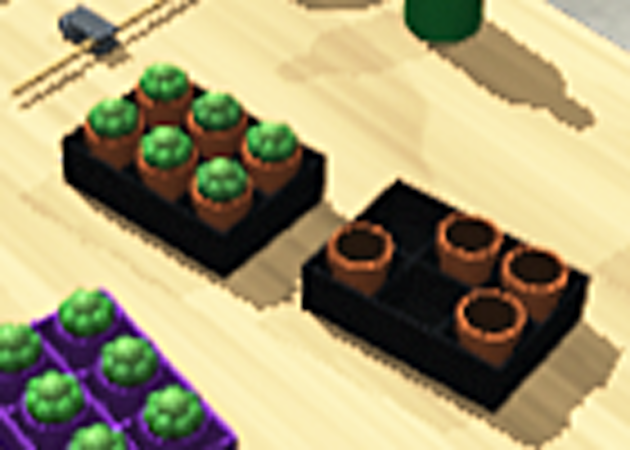

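The crops confirm it: bare pots in the left-hand black tray in scene, and the screwed-down black tray with succulents beside it. Corner pixels can be read from both.

```bash
cat > h.py <<'E'
import numpy as np
from scipy.optimize import least_squares
K={"scene":[[409.2,0,316.7],[0,409.2,200.9],[0,0,1]],"side":[[388.6,0,314.3],[0,388.6,198.],[0,0,1]]}
def ray(K,P,uv,z):
    P=np.array(P);d=P[:3,:3]@np.linalg.solve(np.array(K),[*uv,1.]);c=P[:3,3];return (c+d*(z-c[2])/d[2])[:2]
C=lambda n:np.array({"nm":[-60,-85],"np":[-60,85],"fm":[60,-85],"fp":[60,85]}[n])/1e3
def fit(pts): # (corner name, world xy) -> x,y,yaw
    def r(p):
        c,s=np.cos(p[2]),np.sin(p[2]);return np.concatenate([p[:2]+np.array([[c,-s],[s,c]])@C(n)-w for n,w in pts])
    f=least_squares(r,[.6,0,0],loss="soft_l1",f_scale=.003);return f.x,(f.fun.reshape(-1,2)*1e3).round(1)
E
python3 - <<'E'
from h import *
from station import *
cam={n:read_camera(n) for n in("scene","side")}
off={"scene":(290,180),"side":(265,120)}
L=[("scene","fm",0,172,512),("scene","fp",0,438,380),("scene","nm",0,42,375),("scene","nm",45,38,312),("scene","fp",45,444,315),("scene","fm",45,175,440),
("side","np",0,303,308),("side","nm",0,493,412),("side","fm",0,582,322),("side","np",45,305,265),("side","fp",45,400,180),("side","fm",45,590,278),("side","nm",45,493,365)]
F=[("scene","fm",0,505,320),("scene","fp",0,727,222),("scene","nm",0,368,210),("scene","nm",45,368,155),("side","np",0,65,183),("side","nm",0,223,277),("side","fm",0,320,202),("side","fm",45,325,155),("side","np",45,65,145),("side","nm",45,222,225)]
for S in(L,F):
    pts=[(n,ray(cam[c]["camera_matrix"],cam[c]["pose"],((u+.5)/4.5-.5+off[c][0],(v+.5)/4.5-.5+off[c][1]),z/1e3)) for c,n,z,u,v in S]
    x,r=fit(pts);print(x.round(4),r.tolist())
E
```

```text
[ 0.6353 -0.0308  0.1786] [[1.1, -2.7], [-0.3, -0.2], [-0.8, -3.3], [-3.9, -1.5], [-1.8, 1.6], [1.8, -4.3], [-0.3, 3.9], [-2.4, -1.2], [3.1, 2.3], [-0.2, 4.5], [2.1, 4.9], [3.3, 1.6], [-1.5, -6.7]]
[0.5832 0.1935 0.1536] [[2.6, -3.5], [-1.2, -1.5], [1.5, -5.0], [-5.0, 1.9], [-0.6, 3.4], [-0.9, -1.5], [6.1, 3.1], [1.5, 1.7], [0.7, 10.9], [-6.6, -8.6]]
```

{"op": "arm_command", "data": {
  "commands": [-0.27, -0.205, -0.1, 0, 0, -29, 1, -0.27, -0.205, -0.1, 0, 0, -29, 1, -0.27, -0.205, -0.1, 0, 0, -29, 1, -0.27, -0.205, -0.1, 0, 0, -29, 1, -0.54, -0.41, -0.1, 0, 0, -29, 1, -0.54, -0.41, -0.1, 0, 0, -29, 1, -0.54, -0.41, -0.1, 0, 0, -29, 1, -0.54, -0.41, -0.1, 0, 0, -29, 1]
}}

```text
t: 1.0
eef_pos: [0.4448, 0.3015, 0.306]
tool_rot: [0.0, -0.076, 0.997, 0.0]
contact_force: [0.2, -0.5, -0.1]
gripper_width: 0.999
grasp_force: 0.0
```

```bash
cat >> h.py <<'E'
from scipy.spatial.transform import Rotation as R
def go(x,y,z,yawdeg):
    """tool shift/turn to reach TCP x,y,z pointing down with tool y at yawdeg"""
    from station import get_obs
    o=get_obs();q=o["tool_rot"];r=R.from_quat([q[1],q[2],q[3],q[0]])
    a=np.radians(yawdeg);g=R.from_matrix(np.array([[-np.sin(a),np.cos(a),0],[np.cos(a),np.sin(a),0],[0,0,-1]]).T)
    print("t",round(o["t"],2),"pos",o["eef_pos"].round(4),"F",np.round(o["contact_force"],1),"shift",r.inv().apply(np.array([x,y,z])-o["eef_pos"]).round(4),"turn",np.degrees((r.inv()*g).as_rotvec()).round(1))
E
sed -i 's/\[\[-np.sin(a),np.cos(a),0\],\[np.cos(a),np.sin(a),0\],\[0,0,-1\]\]).T/[[-np.sin(a),np.cos(a),0],[np.cos(a),np.sin(a),0],[0,0,-1]]).T/' h.py
python3 -c "
from h import *;go(.60,.06,.33,98.8)"
```

```text
t 1.0 pos [0.4448 0.3015 0.306 ] F [ 0.2 -0.5 -0.1] shift [-0.1168 -0.2622 -0.0241] turn [ 0.   0.  -0.1]
```

{"op": "arm_command", "data": {
  "commands": [-0.117, -0.262, -0.024, 0, 0, 0, 1, -0.117, -0.262, -0.024, 0, 0, 0, 1, -0.117, -0.262, -0.024, 0, 0, 0, 1, -0.117, -0.262, -0.024, 0, 0, 0, 1, -0.117, -0.262, -0.024, 0, 0, 0, 1, -0.117, -0.262, -0.024, 0, 0, 0, 1, -0.117, -0.262, -0.024, 0, 0, 0, 1, -0.117, -0.262, -0.024, 0, 0, 0, 1]
}}

```text
t: 1.8
eef_pos: [0.5995, 0.0615, 0.3293]
tool_rot: [-0.0, -0.075, 0.997, 0.0]
contact_force: [-0.3, 0.1, -0.9]
gripper_width: 0.996
grasp_force: 0.0
```

```bash
python3 -c "
from h import *;go(.60,.06,.33,98.8)
from station import *;import cv2
c=read_camera('wrist');cv2.imwrite('pics/w1.png',c['img'][:,:,::-1]);print(c['camera_matrix'],c['pose'])"
```

```text
t 1.8 pos [0.5995 0.0615 0.3293] F [-0.3  0.1 -0.9] shift [-0.0002 -0.0015 -0.0007] turn [ 0.  -0.  -0.2]
[[290.71413786   0.         321.69786939]
 [  0.         290.71413786 201.20071037]
 [  0.           0.           1.        ]] [[-1.50041266e-01  9.54014818e-01  2.59505963e-01  5.33902482e-01]
 [ 9.88679730e-01  1.44754593e-01  3.94778250e-02  5.15840921e-02]
 [ 9.77498221e-05  2.62491589e-01 -9.64934276e-01  4.71763570e-01]
 [ 0.00000000e+00  0.00000000e+00  0.00000000e+00  1.00000000e+00]]
```

View pics/w1.png

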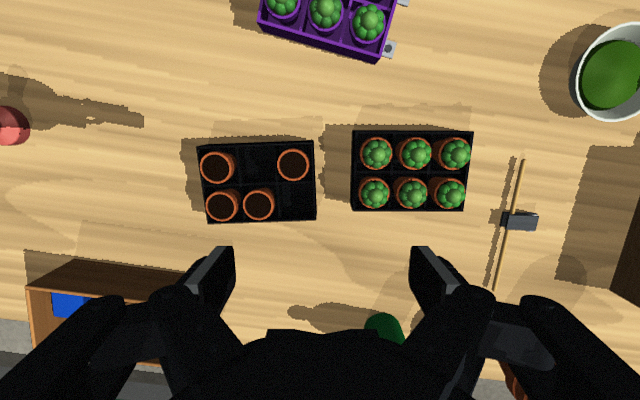

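Wrist view: loose tray occupies about (197..316, 139..223) px and fixed tray (351..474, 129..212) px, with a gap of about 35 px. They are nearly aligned, with the loose tray lower in the image, i.e. farther from the robot. I'll measure both automatically.

```bash
cat >> h.py <<'E'
def trays(save=None,boxes=((185,120,330,235),(338,115,485,225))):
    import cv2;from station import read_camera
    c=read_camera("wrist");im=c["img"];P=c["pose"]
    if save:cv2.imwrite(save,im[:,:,::-1])
    m=(im.max(2)<38).astype(np.uint8)
    m=cv2.morphologyEx(m,cv2.MORPH_OPEN,np.ones((3,3),np.uint8))
    for b in boxes:
        s=np.zeros_like(m);s[b[1]:b[3],b[0]:b[2]]=m[b[1]:b[3],b[0]:b[2]]
        k=max(cv2.findContours(s,cv2.RETR_EXTERNAL,cv2.CHAIN_APPROX_NONE)[0],key=cv2.contourArea)
        q=cv2.convexHull(k);e=1.
        while len(q)>4 and e<30:q=cv2.approxPolyDP(cv2.convexHull(k),e,True);e+=.5
        q=q[:,0].astype(float)
        k=k[:,0].astype(float);L=[] # refit each side as a line to the contour points
        for i in range(len(q)):
            a,d=q[i],q[(i+1)%len(q)];l=np.linalg.norm(d-a);u=(d-a)/l;n=np.array([-u[1],u[0]])
            t=(k-a)@u;w=k[(abs((k-a)@n)<2.5)&(t>.1*l)&(t<.9*l)]
            vx,vy,x0,y0=cv2.fitLine(w.astype(np.float32),cv2.DIST_HUBER,0,.01,.01).ravel();L.append((vy,-vx,vy*x0-vx*y0))
        for i in range(len(L)):
            A=np.array([L[i-1],L[i]]);p=np.linalg.solve(A[:,:2],A[:,2])
            print(p.round(1),"top",ray(c["camera_matrix"],P,p,.045).round(4),"bot",ray(c["camera_matrix"],P,p,0).round(4))
        print()
E
python3 -c "
from h import *;trays()"
```

```text
[311.4 140.3] top [0.5606 0.0424] bot [0.5635 0.0413]
[314.5 218.8] top [0.6776 0.0642] bot [0.6928 0.0654]
[227.3 221.5] top [ 0.7026 -0.0687] bot [ 0.7204 -0.0816]
[194.9 144.9] top [ 0.5927 -0.123 ] bot [ 0.599  -0.1415]

[471.4 131. ] top [0.5128 0.2662] bot [0.5107 0.2887]
[465.  178.2] top [0.5805 0.2764] bot [0.5855 0.3   ]
[348.9 212.7] top [0.6598 0.1151] bot [0.6731 0.1216]
[351.5 131. ] top [0.539  0.0971] bot [0.5395 0.1017]
```

```bash
python3 -c "
from h import *
from station import *
c=read_camera('side')
for p in [(417,180),(487,212)]: print(ray(c['camera_matrix'],c['pose'],p,0))
go(.7312,-.0142,.12,98.8)"
```

```text
[ 0.80461809 -0.12192707]
[ 0.85811221 -0.3568435 ]
t 1.95 pos [0.5988 0.0641 0.3294] F [-0.2  1.1 -0.1] shift [-0.1189 -0.098   0.2092] turn [ 0.  -0.   0.1]
```

{"op": "arm_command", "data": {
  "commands": [-0.119, -0.098, 0.1, 0, 0, 0, 1, -0.119, -0.098, 0.1, 0, 0, 0, 1, -0.119, -0.098, 0.1, 0, 0, 0, 1, -0.119, -0.098, 0.1, 0, 0, 0, 1, -0.119, -0.098, 0.209, 0, 0, 0, 1, -0.119, -0.098, 0.209, 0, 0, 0, 1, -0.119, -0.098, 0.209, 0, 0, 0, 1, -0.119, -0.098, 0.209, 0, 0, 0, 1]
}}

```text
t: 2.75
eef_pos: [0.7306, -0.0148, 0.1192]
tool_rot: [-0.002, -0.077, 0.997, 0.0]
contact_force: [0.3, -0.7, 0.1]
gripper_width: 0.997
grasp_force: 0.0
```

```bash
python3 -c "
from h import *
from station import *
go(.7312,-.0142,.010,98.8)
import cv2
c=read_camera('wrist');cv2.imwrite('pics/w2.png',c['img'][:,:,::-1])"
```

```text
t 2.75 pos [ 0.7306 -0.0148  0.1192] F [ 0.3 -0.7  0.1] shift [-0.0011  0.0004  0.1092] turn [ 0.1 -0.2  0. ]
```

View pics/w2.png

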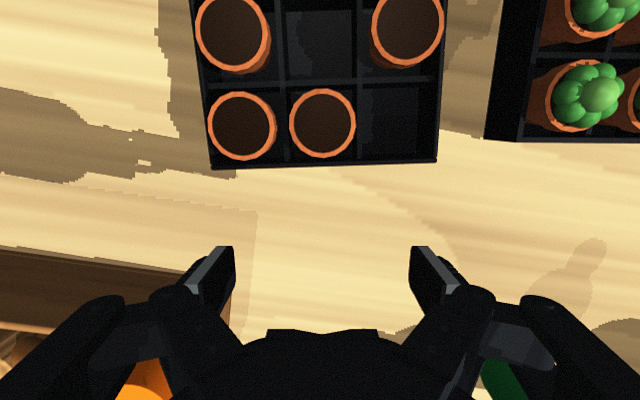

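Close view: loose tray far edge runs from (212,168) to (437,160). The wooden box edge, (0,247) to (185,270), and its corner near (232,300) lie close to the left finger, so I'll check the clearance.

```bash
python3 -c "
from h import *
from station import *
c=read_camera('wrist')
for p in [(20,249),(180,268),(230,300)]: print(p,[ray(c['camera_matrix'],c['pose'],p,z).round(3).tolist() for z in (0,.04,.07)])
for p in [(212,168),(437,160)]: print(p,ray(c['camera_matrix'],c['pose'],p,.045))
c=read_camera('scene')
for p in [(222,352),(368,305),(397,348)]: print(p,[ray(c['camera_matrix'],c['pose'],p,z).round(3).tolist() for z in (0,.04,.07)])
"
```

```text
(20, 249) [[0.832, -0.301], [0.807, -0.259], [0.788, -0.228]]
(180, 268) [[0.829, -0.144], [0.804, -0.126], [0.786, -0.113]]
(230, 300) [[0.858, -0.092], [0.829, -0.082], [0.807, -0.075]]
(212, 168) [ 0.71299518 -0.10246873]
(437, 160) [0.68089753 0.06461341]
(222, 352) [[0.763, -0.341], [0.795, -0.343], [0.82, -0.344]]
(368, 305) [[0.772, -0.039], [0.804, -0.06], [0.828, -0.075]]
(397, 348) [[0.886, -0.042], [0.911, -0.063], [0.929, -0.078]]
```

{"op": "arm_command", "data": {
  "commands": [0, 0, 0.05, 0, 0, 0, 1, 0, 0, 0.1, 0, 0, 0, 1, 0, 0, 0.108, 0, 0, 0, 1, 0, 0, 0.108, 0, 0, 0, 1, 0.008, 0, 0.108, 0, 0, 0, 1, 0.016, 0, 0.108, 0, 0, 0, 1, 0.02, 0, 0.108, 0, 0, 0, 1, 0.022, 0, 0.108, 0, 0, 0, 1]
}}

```text
t: 3.7
eef_pos: [0.7103, -0.0201, 0.0143]
tool_rot: [0.001, -0.076, 0.997, 0.0]
contact_force: [-0.4, -1.1, 0.2]
gripper_width: 0.999
grasp_force: 0.0
```

{"op": "arm_command", "data": {
  "commands": [0.003, 0, 0, 0, 0, 0, 1, 0.005, 0, 0, 0, 0, 0, 1, 0.007, 0, 0, 0, 0, 0, 1, 0.009, 0, 0, 0, 0, 0, 1, 0.011, 0, 0, 0, 0, 0, 1, 0.013, 0, 0, 0, 0, 0, 1, 0.015, 0, 0, 0, 0, 0, 1, 0.015, 0, 0, 0, 0, 0, 1]
}}

```text
t: 4.5
eef_pos: [0.6949, -0.022, 0.0125]
tool_rot: [-0.0, -0.076, 0.997, 0.0]
contact_force: [2.3, 0.5, 1.4]
gripper_width: 1.005
grasp_force: 1.3
```

```bash
python3 -c "
from h import *
from station import *
go(.7312,-.0142,.010,98.8)
import cv2
c=read_camera('wrist');cv2.imwrite('pics/w3.png',c['img'][:,:,::-1])"
```

```text
t 4.5 pos [ 0.6949 -0.022   0.0125] F [2.3 0.5 1.4] shift [-0.037   0.0022  0.0025] turn [ 0.  -0.  -0.1]
```

View pics/w3.png

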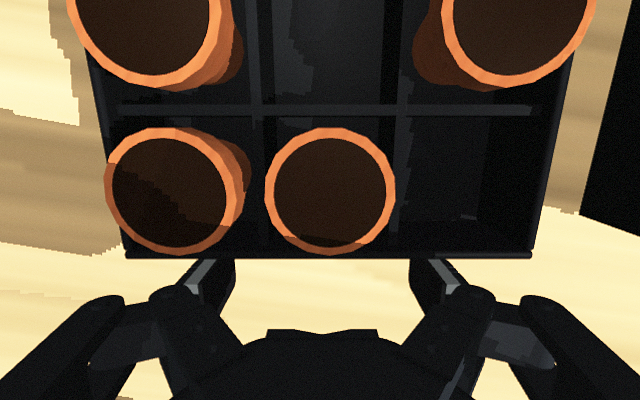

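The fingers bear on the tray: its rim edge is horizontal at row 257, from x=125 to 532, so it is square to the tool. All pots are standing.

```bash
python3 -c "
from h import *
from station import *
c=read_camera('wrist');K=c['camera_matrix'];P=c['pose'];e=get_obs()['eef_pos'][:2]
a=.154;ex=np.array([np.cos(a),np.sin(a)]);ey=np.array([-ex[1],ex[0]]);o=np.array([.5852,.1908])
for n,p,z in [('edgeL',(126,257),.045),('edgeR',(532,257),.045),('fixed bottom far corner',(580,209),0)]:
  w=ray(K,P,p,z);print(n,w,'fixed fr',(w-o)@ex,(w-o)@ey,'tcp fr',(w-e)@ex)
"
```

```text
edgeL [ 0.6948069  -0.10375901] fixed fr 0.06312675352010919 -0.3078858460547372 tcp fr -0.01265969591027458
edgeR [0.66930386 0.06214726] fixed fr 0.06337422160550868 -0.1400310508505654 tcp fr -0.012412227824875076
fixed bottom far corner [0.65357102 0.11719168] fixed fr 0.056270946824639144 -0.08322476100700482 tcp fr -0.019515502605744608
```

{"op": "arm_command", "data": {
  "commands": [0.002, 0, 0, 0, 0, 0, 1, 0.004, 0, 0, 0, 0, 0, 1, 0.005, 0, 0, 0, 0, 0, 1, 0.005, 0, 0, 0, 0, 0, 1, -0.03, 0, 0, 0, 0, 0, 1, -0.03, 0, -0.05, 0, 0, 0, 1, -0.03, 0, -0.1, 0, 0, 0, 1, -0.03, 0, -0.15, 0, 0, 0, 1]
}}

```text
t: 5.4
eef_pos: [0.7235, -0.018, 0.1624]
tool_rot: [-0.002, -0.076, 0.997, -0.0]
contact_force: [1.4, -0.2, -0.1]
gripper_width: 0.997
grasp_force: 0.0
```

{"op": "arm_command", "data": {
  "commands": [0.05, 0.03, -0.05, 0, 0, 0, 1, 0.1, 0.06, -0.1, 0, 0, 0, 1, 0.13, 0.08, -0.16, 0, 0, 0, 1, 0.13, 0.08, -0.16, 0, 0, 0, 1, 0.13, 0.08, -0.16, 0, 0, 0, 1, 0.13, 0.08, -0.16, 0, 0, 0, 1]
}}

```text
t: 6.0
eef_pos: [0.5835, 0.0426, 0.3256]
tool_rot: [0.002, -0.077, 0.997, 0.001]
contact_force: [0.9, 0.9, -0.6]
gripper_width: 1.0
grasp_force: 0.0
```

```bash
python3 -c "
from h import *
go(.6,.06,.33,98.8);trays('pics/w4.png')"
```

```text
t 6.0 pos [0.5835 0.0426 0.3256] F [ 0.9  0.9 -0.6] shift [-0.019   0.0146 -0.0043] turn [0.1 0.2 0. ]
[325. 142.] top [0.5453 0.0419] bot [0.5482 0.0429]
[325.  220.5] top [0.6624 0.0605] bot [0.6778 0.0635]
[214.1 197.4] top [ 0.6517 -0.11  ] bot [ 0.666  -0.1251]
[208.9 142. ] top [ 0.5708 -0.122 ] bot [ 0.5764 -0.1384]

[483.1 143.5] top [0.5125 0.2658] bot [0.512  0.2907]
[464.6 266.6] top [0.7053 0.2949] bot [0.7253 0.3229]
[359.7 210.5] top [0.6383 0.1102] bot [0.6512 0.1185]
[362.5 141.7] top [0.5365 0.0948] bot [0.5386 0.1014]
```

View pics/w4.png

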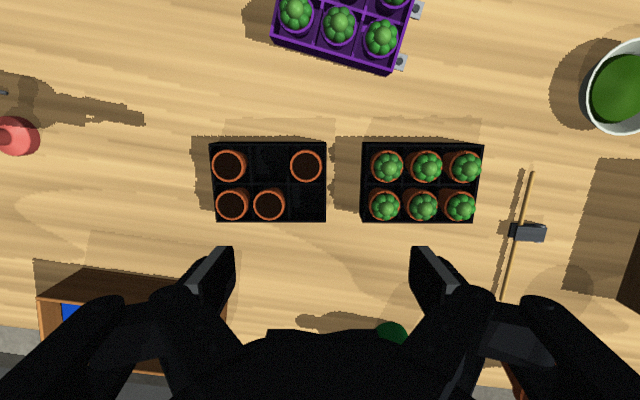

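The trays look parallel and nearly in line: far edges at about row 222, loose tray spanning x 209..326 and fixed 360..484. Gap is about 35 px. Now a proper line fit on the far edges.

```bash
cat >> h.py <<'E'
def far(c,spans,r0,r1):
    """far rim line of each span of columns: robust fit, returns points in world at z=.045"""
    import cv2
    g=cv2.GaussianBlur(c["img"],(3,3),0).max(2).astype(int);out=[]
    for a,b in spans:
        p=[]
        for u in range(a,b):
            col=g[r0:r1,u];k=np.where((col[:-1]<60)&(col[1:]>=60))[0]
            if len(k):v=k[-1];p.append((u,r0+v+(60-col[v])/(col[v+1]-col[v])))
        vx,vy,x0,y0=cv2.fitLine(np.float32(p),cv2.DIST_HUBER,0,.01,.01).ravel()
        w=[ray(c["camera_matrix"],c["pose"],(u,y0+(u-x0)*vy/vx),.045) for u in(a,b)]
        d=w[1]-w[0];print("far line",a,b,"rows",[(y0+(u-x0)*vy/vx).round(2) for u in(a,b)],"yaw",np.arctan2(-d[0],d[1]).round(4),w[0].round(4),w[1].round(4));out.append(w)
    (l0,l1),(f0,f1)=out;d=(f1-f0)/np.linalg.norm(f1-f0);n=np.array([d[1],-d[0]])
    print("loose beyond fixed line (mm, +=away from robot):",((l0-f0)@n*1e3).round(2),((l1-f0)@n*1e3).round(2))
E
python3 -c "
from h import *
from station import *
far(read_camera('wrist'),((216,322),(366,470)),208,234)"
```

```text
far line 216 322 rows [np.float32(222.0), np.float32(222.22)] yaw 0.1512 [ 0.689  -0.1053] [0.6646 0.0551]
far line 366 470 rows [np.float32(222.3), np.float32(223.16)] yaw 0.1447 [0.6544 0.1217] [0.6314 0.2796]
loose beyond fixed line (mm, +=away from robot): 1.54 0.47
```

```bash
python3 -c "
from h import *
go(.636,-.154,.15,8.6)"
```

```text
t 6.1 pos [0.5837 0.0414 0.3221] F [ 0.1 -0.1 -0.4] shift [-0.0222 -0.2011  0.1721] turn [-0.1 -0.1 90.1]
```

{"op": "arm_command", "data": {
  "commands": [-0.022, -0.2, 0, 0, 0, 90, 1, -0.022, -0.2, 0, 0, 0, 90, 1, -0.022, -0.2, 0, 0, 0, 90, 1, -0.022, -0.2, 0, 0, 0, 90, 1, -0.022, -0.2, 0, 0, 0, 90, 1, -0.022, -0.2, 0.17, 0, 0, 90, 1, -0.022, -0.2, 0.17, 0, 0, 90, 1, -0.022, -0.2, 0.17, 0, 0, 90, 1]
}}

```text
t: 6.9
eef_pos: [0.6353, -0.1537, 0.1688]
tool_rot: [-0.001, 0.504, 0.864, -0.001]
contact_force: [0.5, -0.0, -0.7]
gripper_width: 1.002
grasp_force: 0.0
```

```bash
python3 -c "
from h import *
go(.636,-.154,.15,8.6)"
```

```text
t 6.9 pos [ 0.6353 -0.1537  0.1688] F [ 0.5 -0.  -0.7] shift [-0.0006  0.0005  0.0188] turn [-0.2 -0.  20.9]
```

{"op": "arm_command", "data": {
  "commands": [0, 0, 0.018, 0, 0, 21, 1, 0, 0, 0.018, 0, 0, 21, 1, 0, 0, 0.018, 0, 0, 21, 1, 0, 0, 0.018, 0, 0, 21, 1]
}}

```text
t: 7.3
eef_pos: [0.6352, -0.1534, 0.152]
tool_rot: [-0.001, 0.65, 0.76, -0.002]
contact_force: [-0.5, 0.0, 0.8]
gripper_width: 1.002
grasp_force: 0.0
```

```bash
python3 -c "
from h import *
from station import *;import cv2
go(.636,-.154,.010,8.6)
c=read_camera('wrist');cv2.imwrite('pics/w5.png',c['img'][:,:,::-1])"
```

```text
t 7.3 pos [ 0.6352 -0.1534  0.152 ] F [-0.5  0.   0.8] shift [-0.0007  0.0014  0.142 ] turn [-0.3  0.   0.3]
```

View pics/w5.png

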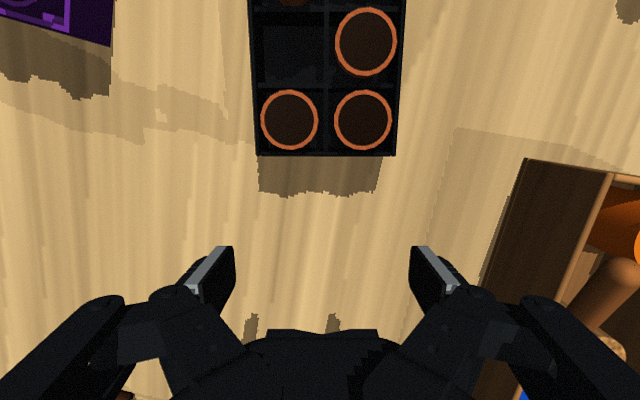

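End face edge is at row 155, columns 257..396, centred on the gripper. The box at the right stays clear.

```bash
python3 -c "
from h import *
from station import *
c=read_camera('wrist');e=get_obs()['eef_pos'][:2]
ey=np.array([-.149,.989])
for p in [(257,155),(396,155)]:
  w=ray(c['camera_matrix'],c['pose'],p,.045);print(w,(w-e)@ey)
print(ray(c['camera_matrix'],c['pose'],(480,278),0))
"
```

```text
[ 0.57436219 -0.12330143] 0.03872547616255221
[ 0.69160723 -0.10459568] 0.03975595131275126
[ 0.82811264 -0.22776508]
```

{"op": "arm_command", "data": {
  "commands": [0, 0, 0.05, 0, 0, 0, 1, 0, 0, 0.1, 0, 0, 0, 1, 0, 0, 0.141, 0, 0, 0, 1, 0, 0, 0.141, 0, 0, 0, 1, 0.01, 0, 0.141, 0, 0, 0, 1, 0.018, 0, 0.141, 0, 0, 0, 1, 0.022, 0, 0.141, 0, 0, 0, 1, 0.025, 0, 0.141, 0, 0, 0, 1]
}}

```text
t: 8.2
eef_pos: [0.6339, -0.1268, 0.0156]
tool_rot: [0.001, 0.649, 0.761, 0.001]
contact_force: [-0.2, 1.0, 0.0]
gripper_width: 1.004
grasp_force: 0.0
```

{"op": "arm_command", "data": {
  "commands": [0.003, 0, 0, 0, 0, 0, 1, 0.006, 0, 0, 0, 0, 0, 1, 0.01, 0, 0, 0, 0, 0, 1, 0.014, 0, 0, 0, 0, 0, 1, 0.018, 0, 0, 0, 0, 0, 1, 0.022, 0, 0, 0, 0, 0, 1, 0.026, 0, 0, 0, 0, 0, 1, 0.03, 0, 0, 0, 0, 0, 1]
}}

```text
t: 9.0
eef_pos: [0.6277, -0.0979, 0.0135]
tool_rot: [-0.0, 0.65, 0.76, -0.0]
contact_force: [0.8, -3.7, 1.2]
gripper_width: 1.0
grasp_force: 1.7
```

{"op": "arm_command", "data": {
  "commands": [0.003, 0, 0, 0, 0, 0, 1, 0.006, 0, 0, 0, 0, 0, 1, 0.009, 0, 0, 0, 0, 0, 1, 0.012, 0, 0, 0, 0, 0, 1, 0.015, 0, 0, 0, 0, 0, 1, 0.017, 0, 0, 0, 0, 0, 1, 0.018, 0, 0, 0, 0, 0, 1, 0.018, 0, 0, 0, 0, 0, 1]
}}

```text
t: 9.8
eef_pos: [0.625, -0.0799, 0.0135]
tool_rot: [-0.0, 0.649, 0.76, 0.0]
contact_force: [0.5, -1.9, 0.8]
gripper_width: 0.998
grasp_force: 0.7
```

```bash
python3 -c "
from h import *
from station import *
o=get_obs();go(.636,-.154,.010,8.6);e=o['eef_pos'][:2]-np.array([.5852,.1908]);a=.15
print('x,y in fixed',e@[np.cos(a),np.sin(a)],e@[-np.sin(a),np.cos(a)],'wanted y',-.255-.0125)"
```

```text
t 9.8 pos [ 0.625  -0.0799  0.0135] F [ 0.5 -1.9  0.8] shift [-0.0749 -0.0007  0.0035] turn [-0.  -0.   0.4]
x,y in fixed -0.0011394079812379236 -0.27363690656330497 wanted y -0.2675
```

{"op": "arm_command", "data": {
  "commands": [0.002, 0, 0, 0, 0, 0, 1, 0.004, 0, 0, 0, 0, 0, 1, 0.005, 0, 0, 0, 0, 0, 1, 0.006, 0, 0, 0, 0, 0, 1, 0.006, 0, 0, 0, 0, 0, 1]
}}

```text
t: 10.3
eef_pos: [0.624, -0.0742, 0.0135]
tool_rot: [-0.0, 0.65, 0.76, 0.0]
contact_force: [0.1, -1.2, -0.3]
gripper_width: 1.002
grasp_force: 0.7
```

{"op": "arm_command", "data": {
  "commands": [0.001, 0, 0, 0, 0, 0, 1, 0.002, 0, 0, 0, 0, 0, 1, 0.003, 0, 0, 0, 0, 0, 1]
}}

```text
t: 10.6
eef_pos: [0.6236, -0.0714, 0.0136]
tool_rot: [-0.0, 0.65, 0.76, -0.0]
contact_force: [0.7, -2.2, -0.4]
gripper_width: 0.996
grasp_force: 0.9
```

{"op": "arm_command", "data": {
  "commands": [0.001, 0, 0, 0, 0, 0, 1, 0.002, 0, 0, 0, 0, 0, 1, 0.003, 0, 0, 0, 0, 0, 1]
}}

```text
t: 10.9
eef_pos: [0.6231, -0.0709, 0.0138]
tool_rot: [0.001, 0.65, 0.76, -0.001]
contact_force: [0.6, -8.5, -1.9]
gripper_width: 0.999
grasp_force: 4.2
```

{"op": "arm_command", "data": {
  "commands": [0.001, 0, 0, 0, 0, 0, 1, 0.002, 0, 0, 0, 0, 0, 1]
}}

```text
t: 11.1
eef_pos: [0.6227, -0.0709, 0.0139]
tool_rot: [0.002, 0.651, 0.759, -0.001]
contact_force: [0.5, -13.0, -1.9]
gripper_width: 0.998
grasp_force: 5.9
```

Force rises and motion has stopped, so the trays have met. I'll press a little more, back off and look.

{"op": "arm_command", "data": {
  "commands": [0.002, 0, 0, 0, 0, 0, 1, 0.003, 0, 0, 0, 0, 0, 1, 0.003, 0, 0, 0, 0, 0, 1]
}}

```text
t: 11.4
eef_pos: [0.6222, -0.0708, 0.0142]
tool_rot: [0.003, 0.652, 0.758, -0.002]
contact_force: [0.1, -16.3, -1.2]
gripper_width: 1.0
grasp_force: 7.8
```

{"op": "arm_command", "data": {
  "commands": [-0.004, 0, 0, 0, 0, 0, 1, -0.03, 0, 0, 0, 0, 0, 1, -0.03, 0, -0.05, 0, 0, 0, 1, -0.03, 0, -0.1, 0, 0, 0, 1, -0.03, 0, -0.15, 0, 0, 0, 1, -0.03, 0, -0.15, 0, 0, -90, 1, -0.03, 0, -0.15, 0, 0, -90, 1, -0.03, 0, -0.15, 0, 0, -90, 1]
}}

```text
t: 12.2
eef_pos: [0.6273, -0.092, 0.1643]
tool_rot: [-0.0, 0.46, 0.888, 0.001]
contact_force: [0.3, 0.7, 0.6]
gripper_width: 1.003
grasp_force: 0.0
```

```bash
python3 -c "
from h import *
go(.585,.08,.33,98.6)"
```

```text
t 12.2 pos [ 0.6273 -0.092   0.1643] F [0.3 0.7 0.6] shift [ 0.1651  0.0647 -0.1655] turn [  0.1   0.  -63.4]
```

{"op": "arm_command", "data": {
  "commands": [0.165, 0.065, -0.165, 0, 0, -63.4, 1, 0.165, 0.065, -0.165, 0, 0, -63.4, 1, 0.165, 0.065, -0.165, 0, 0, -63.4, 1, 0.165, 0.065, -0.165, 0, 0, -63.4, 1, 0.165, 0.065, -0.165, 0, 0, -63.4, 1, 0.165, 0.065, -0.165, 0, 0, -63.4, 1, 0.165, 0.065, -0.165, 0, 0, -63.4, 1, 0.165, 0.065, -0.165, 0, 0, -63.4, 1]
}}

```text
t: 13.0
eef_pos: [0.586, 0.0806, 0.3291]
tool_rot: [-0.0, -0.075, 0.997, 0.001]
contact_force: [0.9, 0.3, -0.1]
gripper_width: 1.004
grasp_force: 0.0
```

```bash
python3 -c "
from h import *
from station import *
import cv2
go(.585,.08,.33,98.6)
c=read_camera('wrist')
cv2.imwrite('pics/w6.png',cv2.resize(c['img'][100:260,170:520,::-1],None,fx=2.2,fy=2.2))"
```

```text
t 13.0 pos [0.586  0.0806 0.3291] F [ 0.9  0.3 -0.1] shift [ 0.001  -0.0004 -0.0009] turn [ 0.1  0.  -0.1]
```

View pics/w6.png

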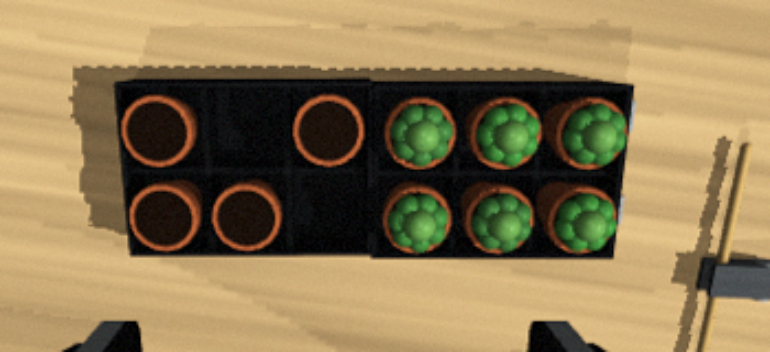

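The trays are butted at crop x≈371 (image column 338) with no visible gap, and the four pots are standing. The loose tray sits slightly up, towards the robot, by about 1 px. I'll measure it.

```bash
python3 -c "
from h import *
from station import *
for i in range(2):far(read_camera('wrist'),((233,334),(344,445)),205,232)
c=read_camera('wrist');g=c['img'].max(2)
c2=dict(c,img=c['img']);print([int(np.argmax(g[120:150,u]<40))+120 for u in range(230,450,12)])
print([int(g[150:212,u].min()) for u in range(332,346)],[int(np.median(g[150:212,u])) for u in range(332,346)])"
```

```text
far line 233 334 rows [np.float32(215.25), np.float32(215.12)] yaw 0.1506 [ 0.6776 -0.0436] [0.6542 0.1101]
far line 344 445 rows [np.float32(216.43), np.float32(216.8)] yaw 0.1454 [0.654  0.1257] [0.6314 0.28  ]
loose beyond fixed line (mm, +=away from robot): -1.25 -2.06
far line 233 334 rows [np.float32(215.61), np.float32(215.05)] yaw 0.1495 [ 0.6774 -0.0443] [0.6543 0.1095]
far line 344 445 rows [np.float32(216.33), np.float32(216.25)] yaw 0.1446 [0.6541 0.125 ] [0.6317 0.2792]
loose beyond fixed line (mm, +=away from robot): -1.31 -2.08
[137, 137, 136, 136, 136, 136, 136, 136, 136, 136, 137, 137, 137, 137, 137, 137, 137, 136, 137]
[0, 0, 2, 0, 0, 0, 0, 2, 0, 1, 4, 3, 0, 0] [13, 13, 12, 12, 8, 9, 14, 13, 13, 14, 14, 11, 10, 17]
```

The ends are butted, but the loose tray sits about 2 mm towards the robot at the joint. I'll span the joint with both fingers from the near side and push until the finger on the fixed tray stops it.

```bash
python3 -c "
from h import *
go(.5018,.0924,.022,98.5)"
```

```text
t 13.2 pos [0.5862 0.0797 0.3287] F [0.1 1.1 0.5] shift [0.0817 0.0243 0.3067] turn [ 0.  -0.  -0.4]
```

{"op": "arm_command", "data": {
  "commands": [0.041, 0.012, 0.04, 0, 0, -0.4, 1, 0.082, 0.024, 0.08, 0, 0, -0.4, 1, 0.082, 0.024, 0.13, 0, 0, -0.4, 1, 0.082, 0.024, 0.18, 0, 0, -0.4, 1, 0.082, 0.024, 0.22, 0, 0, -0.4, 1, 0.082, 0.024, 0.26, 0, 0, -0.4, 1, 0.082, 0.024, 0.3, 0, 0, -0.4, 1, 0.082, 0.024, 0.306, 0, 0, -0.4, 1]
}}

```text
t: 14.0
eef_pos: [0.4986, 0.0908, 0.0189]
tool_rot: [-0.004, -0.074, 0.997, -0.001]
contact_force: [-0.3, -0.9, 0.9]
gripper_width: 1.0
grasp_force: 0.0
```

{"op": "arm_command", "data": {
  "commands": [-0.005, 0, 0, 0, 0, 0, 1, -0.01, 0, 0, 0, 0, 0, 1, -0.014, 0, 0, 0, 0, 0, 1, -0.016, 0, 0, 0, 0, 0, 1, -0.017, 0, 0, 0, 0, 0, 1, -0.017, 0, 0, 0, 0, 0, 1]
}}

```text
t: 14.6
eef_pos: [0.5192, 0.0941, 0.0232]
tool_rot: [0.001, -0.075, 0.997, 0.0]
contact_force: [0.2, -0.3, 0.1]
gripper_width: 0.998
grasp_force: 0.0
```

```bash
python3 -c "
from h import *
go(.5018,.0924,.022,98.5)"
```

```text
t 14.6 pos [0.5192 0.0941 0.0232] F [ 0.2 -0.3  0.1] shift [0.0174 0.0009 0.0012] turn [0.  0.1 0.1]
```

{"op": "arm_command", "data": {
  "commands": [-0.001, 0, 0, 0, 0, 0, 1, -0.002, 0, 0, 0, 0, 0, 1, -0.003, 0, 0, 0, 0, 0, 1, -0.004, 0, 0, 0, 0, 0, 1]
}}

```text
t: 15.0
eef_pos: [0.5227, 0.0945, 0.0226]
tool_rot: [-0.0, -0.075, 0.997, 0.0]
contact_force: [-0.5, -0.4, -0.0]
gripper_width: 0.997
grasp_force: 0.0
```

{"op": "arm_command", "data": {
  "commands": [-0.001, 0, 0, 0, 0, 0, 1, -0.002, 0, 0, 0, 0, 0, 1]
}}

```text
t: 15.2
eef_pos: [0.5247, 0.0949, 0.0226]
tool_rot: [-0.0, -0.075, 0.997, 0.0]
contact_force: [0.7, -0.4, -0.9]
gripper_width: 0.999
grasp_force: 0.0
```

{"op": "arm_command", "data": {
  "commands": [-0.001, 0, 0, 0, 0, 0, 1, -0.001, 0, 0, 0, 0, 0, 1]
}}

```text
t: 15.4
eef_pos: [0.5258, 0.095, 0.0226]
tool_rot: [0.0, -0.075, 0.997, 0.0]
contact_force: [-0.7, -0.1, 0.4]
gripper_width: 1.002
grasp_force: 0.0
```

{"op": "arm_command", "data": {
  "commands": [-0.001, 0, 0, 0, 0, 0, 1, -0.001, 0, 0, 0, 0, 0, 1]
}}

```text
t: 15.6
eef_pos: [0.5259, 0.095, 0.0225]
tool_rot: [-0.001, -0.074, 0.997, -0.0]
contact_force: [-3.0, -1.3, 2.2]
gripper_width: 0.997
grasp_force: 1.1
```

{"op": "arm_command", "data": {
  "commands": [-0.001, 0, 0, 0, 0, 0, 1, -0.001, 0, 0, 0, 0, 0, 1]
}}

```text
t: 15.8
eef_pos: [0.5274, 0.0954, 0.0226]
tool_rot: [-0.0, -0.075, 0.997, 0.0]
contact_force: [-2.3, 0.5, 0.2]
gripper_width: 1.001
grasp_force: 0.9
```

{"op": "arm_command", "data": {
  "commands": [-0.001, 0, 0, 0, 0, 0, 1, -0.001, 0, 0, 0, 0, 0, 1]
}}

```text
t: 16.0
eef_pos: [0.5279, 0.0954, 0.0225]
tool_rot: [-0.001, -0.075, 0.997, -0.0]
contact_force: [-4.0, -0.5, 1.8]
gripper_width: 0.997
grasp_force: 2.1
```

{"op": "arm_command", "data": {
  "commands": [-0.001, 0, 0, 0, 0, 0, 1, -0.001, 0, 0, 0, 0, 0, 1]
}}

```text
t: 16.2
eef_pos: [0.5279, 0.0954, 0.0224]
tool_rot: [-0.002, -0.075, 0.997, -0.0]
contact_force: [-6.8, 0.1, 4.6]
gripper_width: 1.001
grasp_force: 3.5
```

{"op": "arm_command", "data": {
  "commands": [-0.001, 0, 0, 0, 0, 0, 1, -0.001, 0, 0, 0, 0, 0, 1]
}}

```text
t: 16.4
eef_pos: [0.528, 0.0954, 0.0222]
tool_rot: [-0.003, -0.075, 0.997, -0.0]
contact_force: [-8.1, -1.8, 5.5]
gripper_width: 1.001
grasp_force: 4.6
```

```bash
python3 -c "
from h import *
from station import *
go(.5018,.0924,.022,98.5);print(get_obs()['torque'])"
```

```text
t 16.4 pos [0.528  0.0954 0.0222] F [-8.1 -1.8  5.5] shift [0.0264 0.0009 0.0004] turn [ 0.  -0.3  0.1]
[-0.01972749  1.80555781  0.22751849]
```

Stopped against the fixed tray after about 2 mm of sliding. Back off, then look.

{"op": "arm_command", "data": {
  "commands": [0.006, 0, 0, 0, 0, 0, 1, 0.018, 0, 0, 0, 0, 0, 1, 0.018, 0, -0.05, 0, 0, 0, 1, 0.018, 0, -0.1, 0, 0, 0, 1, 0, -0.01, -0.15, 0, 0, 0, 1, -0.02, -0.02, -0.2, 0, 0, 0, 1, -0.045, -0.025, -0.25, 0, 0, 0, 1, -0.06, -0.025, -0.3, 0, 0, 0, 1]
}}

```text
t: 17.2
eef_pos: [0.5889, 0.0784, 0.3089]
tool_rot: [0.001, -0.074, 0.997, 0.0]
contact_force: [1.6, 0.3, -0.9]
gripper_width: 0.999
grasp_force: 0.0
```

{"op": "arm_command", "data": {
  "commands": [0, 0, -0.006, 0, 0, 0, 1, 0, 0, -0.006, 0, 0, 0, 1]
}}

```text
t: 17.4
eef_pos: [0.5892, 0.0794, 0.3142]
tool_rot: [0.002, -0.074, 0.997, 0.0]
contact_force: [-0.1, -0.4, -0.5]
gripper_width: 1.003
grasp_force: 0.0
```

```bash
python3 -c "
from h import *
from station import *
import cv2
go(.585,.08,.33,98.6)
for i in range(2):far(read_camera('wrist'),((233,334),(344,445)),205,232)
c=read_camera('wrist')
cv2.imwrite('pics/w7.png',cv2.resize(c['img'][100:260,170:520,::-1],None,fx=2.2,fy=2.2))
go(.626,-.12,.33,8.5)"
```

```text
t 17.4 pos [0.5892 0.0794 0.3142] F [-0.1 -0.4 -0.5] shift [ 0.004   0.0012 -0.0158] turn [ 0.   0.2 -0.1]
far line 233 334 rows [np.float32(216.09), np.float32(216.77)] yaw 0.1421 [ 0.6779 -0.0405] [0.6566 0.1084]
far line 344 445 rows [np.float32(216.57), np.float32(217.01)] yaw 0.1446 [0.6541 0.1231] [0.6324 0.2721]
loose beyond fixed line (mm, +=away from robot): -0.01 0.37
far line 233 334 rows [np.float32(218.12), np.float32(219.02)] yaw 0.1402 [ 0.678  -0.0399] [0.657  0.1085]
far line 344 445 rows [np.float32(218.79), np.float32(219.29)] yaw 0.1444 [0.6545 0.1231] [0.6329 0.2717]
loose beyond fixed line (mm, +=away from robot): -0.2 0.43
t 17.55 pos [0.5868 0.0795 0.3107] F [ 0.   0.5 -0. ] shift [-0.009  -0.2031 -0.0193] turn [-0.1 -0.1 90.1]
```

View pics/w7.png

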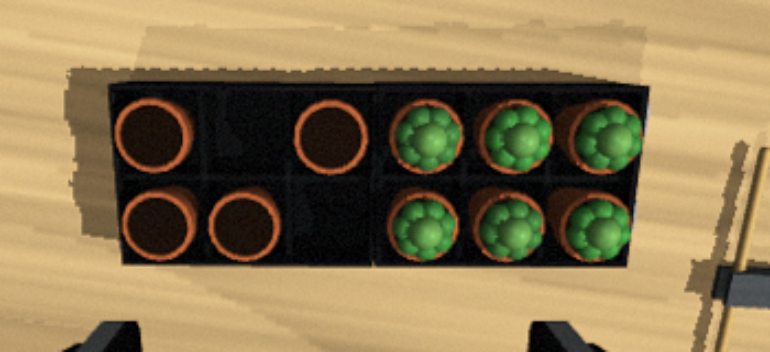

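In line now (within 0.4 mm) and nearly parallel. One last gentle press on the end will make sure no gap is left.

{"op": "arm_command", "data": {
  "commands": [-0.009, -0.2, -0.01, 0, 0, 90, 1, -0.009, -0.2, -0.01, 0, 0, 90, 1, -0.009, -0.2, -0.01, 0, 0, 90, 1, -0.009, -0.2, -0.01, 0, 0, 90, 1, -0.009, -0.2, 0.16, 0, 0, 90, 1, -0.009, -0.2, 0.16, 0, 0, 90, 1, -0.009, -0.2, 0.16, 0, 0, 90, 1, -0.009, -0.2, 0.16, 0, 0, 90, 1]
}}

```text
t: 18.35
eef_pos: [0.6222, -0.116, 0.1459]
tool_rot: [-0.005, 0.504, 0.863, -0.002]
contact_force: [-1.0, 0.9, 0.2]
gripper_width: 1.001
grasp_force: 0.0
```

```bash
python3 -c "
from h import *
go(.628,-.106,.013,8.3)"
```

```text
t 18.35 pos [ 0.6222 -0.116   0.1459] F [-1.   0.9  0.2] shift [0.0051 0.0111 0.1328] turn [-0.5 -0.2 21.1]
```

{"op": "arm_command", "data": {
  "commands": [0.0, 0.009, 0, 0, 0, 21.1, 1, 0.0, 0.009, 0, 0, 0, 21.1, 1, 0.0, 0.009, 0, 0, 0, 21.1, 1, 0.0, 0.009, 0, 0, 0, 21.1, 1]
}}

```text
t: 18.75
eef_pos: [0.6332, -0.1121, 0.1507]
tool_rot: [-0.001, 0.652, 0.759, -0.001]
contact_force: [0.5, 0.3, -0.4]
gripper_width: 1.002
grasp_force: 0.0
```

```bash
python3 -c "
from h import *
go(.628,-.106,.013,8.3)"
```

```text
t 18.75 pos [ 0.6332 -0.1121  0.1507] F [ 0.5  0.3 -0.4] shift [ 0.0068 -0.0037  0.1377] turn [-0.2 -0.   0.4]
```

{"op": "arm_command", "data": {
  "commands": [0, -0.004, 0.05, 0, 0, 0.4, 1, 0, -0.004, 0.1, 0, 0, 0.4, 1, 0, -0.004, 0.137, 0, 0, 0.4, 1, 0, -0.004, 0.137, 0, 0, 0.4, 1, 0.012, -0.004, 0.137, 0, 0, 0.4, 1, 0.024, -0.004, 0.137, 0, 0, 0.4, 1, 0.032, -0.004, 0.137, 0, 0, 0.4, 1, 0.036, -0.004, 0.137, 0, 0, 0.4, 1]
}}

```text
t: 19.55
eef_pos: [0.6263, -0.0752, 0.0172]
tool_rot: [0.001, 0.653, 0.757, 0.001]
contact_force: [0.1, 0.6, -0.5]
gripper_width: 1.001
grasp_force: 0.0
```

{"op": "arm_command", "data": {
  "commands": [0.002, 0, 0, 0, 0, 0, 1, 0.003, 0, 0, 0, 0, 0, 1, 0.004, 0, 0, 0, 0, 0, 1, 0.005, 0, 0, 0, 0, 0, 1, 0.006, 0, 0, 0, 0, 0, 1]
}}

```text
t: 20.05
eef_pos: [0.6243, -0.0719, 0.0156]
tool_rot: [0.0, 0.654, 0.756, -0.0]
contact_force: [-0.0, 0.6, 0.7]
gripper_width: 0.999
grasp_force: 0.0
```

{"op": "arm_command", "data": {
  "commands": [0.001, 0, 0, 0, 0, 0, 1, 0.002, 0, 0, 0, 0, 0, 1, 0.003, 0, 0, 0, 0, 0, 1]
}}

```text
t: 20.35
eef_pos: [0.6244, -0.0704, 0.0158]
tool_rot: [0.001, 0.654, 0.756, -0.001]
contact_force: [1.7, -7.2, -1.7]
gripper_width: 0.997
grasp_force: 3.3
```

{"op": "arm_command", "data": {
  "commands": [0.002, 0, 0, 0, 0, 0, 1, 0.004, 0, 0, 0, 0, 0, 1, 0.004, 0, 0, 0, 0, 0, 1]
}}

```text
t: 20.65
eef_pos: [0.6245, -0.0704, 0.0165]
tool_rot: [0.004, 0.655, 0.756, -0.002]
contact_force: [3.5, -13.0, -2.0]
gripper_width: 1.001
grasp_force: 6.5
```

{"op": "arm_command", "data": {
  "commands": [-0.006, 0, 0, 0, 0, 0, 1, -0.03, 0, 0, 0, 0, 0, 1, -0.03, 0, -0.05, 0, 0, 0, 1, -0.03, 0, -0.1, 0, 0, 0, 1, -0.03, 0, -0.15, 0, 0, 0, 1, -0.03, 0, -0.15, 0, 0, -90, 1, -0.03, 0, -0.15, 0, 0, -90, 1, -0.03, 0, -0.15, 0, 0, -90, 1]
}}

```text
t: 21.45
eef_pos: [0.6277, -0.0934, 0.1661]
tool_rot: [-0.0, 0.466, 0.885, 0.001]
contact_force: [-0.1, -0.1, -1.0]
gripper_width: 1.0
grasp_force: 0.0
```

```bash
python3 -c "
from h import *
go(.585,.08,.33,98.6)"
```

```text
t 21.45 pos [ 0.6277 -0.0934  0.1661] F [-0.1 -0.1 -1. ] shift [ 0.1672  0.0631 -0.1637] turn [  0.1  -0.  -64.1]
```

{"op": "arm_command", "data": {
  "commands": [0.167, 0.063, -0.164, 0, 0, -64, 1, 0.167, 0.063, -0.164, 0, 0, -64, 1, 0.167, 0.063, -0.164, 0, 0, -64, 1, 0.167, 0.063, -0.164, 0, 0, -64, 1, 0.167, 0.063, -0.164, 0, 0, -64, 1, 0.167, 0.063, -0.164, 0, 0, -64, 1, 0.167, 0.063, -0.164, 0, 0, -64, 1, 0.167, 0.063, -0.164, 0, 0, -64, 1]
}}

```text
t: 22.25
eef_pos: [0.5858, 0.0801, 0.33]
tool_rot: [-0.0, -0.074, 0.997, 0.0]
contact_force: [-0.0, -0.2, -0.5]
gripper_width: 1.004
grasp_force: 0.0
```

{"op": "arm_command", "data": {
  "commands": [0, 0, 0, 0, 0, 0, 1, 0, 0, 0, 0, 0, 0, 1]
}}

```text
t: 22.45
eef_pos: [0.586, 0.0794, 0.3296]
tool_rot: [-0.0, -0.07, 0.998, 0.0]
contact_force: [0.5, -0.1, -0.3]
gripper_width: 1.001
grasp_force: 0.0
```

```bash
python3 -c "
from h import *
from station import *
import cv2
for i in range(2):far(read_camera('wrist'),((233,334),(344,445)),205,232)
c=read_camera('wrist')
a=cv2.resize(c['img'][120:235,190:500,::-1],None,fx=2.5,fy=2.5);s=read_camera('side')['img'][120:230,230:430,::-1]
s=cv2.resize(s,None,fx=2.5,fy=2.5);b=np.zeros((s.shape[0],a.shape[1],3),np.uint8);b[:,:s.shape[1]]=s
cv2.imwrite('pics/w8.png',np.vstack([a,b]))"
```

```text
far line 233 334 rows [np.float32(216.92), np.float32(216.2)] yaw 0.147 [ 0.6793 -0.0456] [0.6564 0.1087]
far line 344 445 rows [np.float32(216.32), np.float32(215.6)] yaw 0.147 [0.6545 0.124 ] [0.6317 0.2782]
loose beyond fixed line (mm, +=away from robot): -0.3 -0.31
far line 233 334 rows [np.float32(216.79), np.float32(216.19)] yaw 0.1459 [ 0.6792 -0.0457] [0.6565 0.1086]
far line 344 445 rows [np.float32(216.31), np.float32(215.51)] yaw 0.148 [0.6545 0.1239] [0.6316 0.2781]
loose beyond fixed line (mm, +=away from robot): -0.65 -0.32
```

View pics/w8.png

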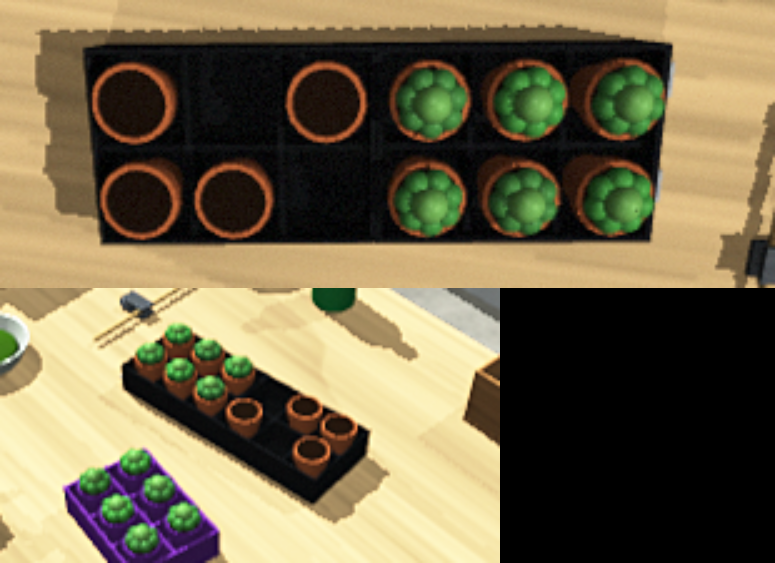

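The two trays now form one straight block, joined at about crop x=372. The far edges agree to within 0.7 mm, the yaws match, all four pots are standing, and the arm is clear.

```bash
python3 -c "
from station import *
print(hand_in())"
```

```text
the job is handed in; nothing more can be done
None
```

I slid the loose tray against the fixed tray's bare end; in the last pictures there is no visible gap, the long sides line up within about 0.7 mm, and all four pots are standing. I have handed the job in at about 23 s on the robot's clock; no verdict came back.

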